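Move the objectives to the carrying tray in reverse order

ROBOT

A 6-joint arm with a two-finger parallel gripper is mounted at the origin on the work surface. World frame = base frame: x ahead of the robot, y to its left, z up, the work surface at z = 0. Lengths are in mm, angles in rad, forces in N, time in s.
With the tool pointing down it reaches from about 350 to 1000 mm from the base axis. Payload 7.1 kg.
Tool frame: the origin (TCP) lies at the centre of the arm's flange, where the gripper is bolted on; the fingertips stand 173 mm ahead of it and the grasp point (between the pads) lies 155 mm ahead of it; z points along the fingers, y is the line along which they close (so a half turn about z gives the same grasp; the last joint's range is limited). The gripper opens to 85 mm and grips with 20 to 120 N. Pads are 22 mm wide; open, the fingers measure 114 mm over their backs; the gripper's body (76 mm by 85 mm) begins 54 mm behind the grasp point. The pads swing forward as they close: fully open they stand 13 mm farther back than shut.
Start: joints at [1.172, 0.423, 1.63, -0, 1.089, -0.019], TCP at [231.677, 580.458, 404.719] pointing down, gripper open.
Joint ranges: [-3, 3], [-0.9, 2.11], [0.09, 2.58], [-1.31, 4.45], [0.11, 2.69], [-2.54, 2.54]. Speed limits (rad/s): [2.39, 2.39, 3.01, 3.14, 3.14, 3.14].

INTERFACE

Orientations are given as a rotation vector (axis times angle).
In Python, from plant import arm gives the robot as it stands. The module is installed in compiled form; this text tells all that it offers.
- The arm moves only by the tool carry_out, never from a script. Its argument "steps" is a list of rows, each a list of 3 entries, a list of its own where there are three numbers: the shift along the tool's x, y, z in cm, then the turn about the tool's z in rad, then the finger opening in cm, from 0 to 8.54. A call has exactly 5 rows; each row is the pose to reach, as a shift and turn from the pose commanded when the call began, along the tool's axes at that moment; what a row does not reach only later rows make up. A row lasts 1/12 s, in which the tool goes at most 41.7 mm and 7.16 degrees, less where a joint would pass 70% of its speed; a pose out of reach is approached as far as the arm can. A call with a gripper value outside its range is refused whole. The fingers move at their own pace and stop on an object; "newtons" is the grip in N (left out, the last holds). Time passes only in rows, so rows that repeat a pose let the fingers close, or fill a call up. It gives the time, the measured TCP pose, the force, the opening and the grip force at its end, in the units of the state.
- arm.observe(): the state, without advancing time (a new reading comes with each control period).
- arm.grab_frame(name): name is "side" or "top"; returns a dict with "image" (400x640x3 uint8, red, green, blue), "range_z" (400x640 float32, mm along the optical axis (not along the pixel's ray), 0 where there is no reading), "K" (3x3 intrinsics, pixels), "distortion" ([k1, k2, p1, p2, k3] as OpenCV has them; the pictures are not rectified), "cam_to_world" (4x4, takes a point from camera to world coordinates). Camera axes: x right, y up, looking along -z (the intrinsics and any distortion apply to the point x, -y, -z); pixel columns grow to the right and rows downward; lengths in mm; the calibration is good to about 2 mm. A picture is of the moment at which its call begins.
- arm.hand_in(): hands the job in; it is judged then, once.
Trained networks look in a picture, given as the dict that the camera call returned (one of the last four; its "shot" number tells which), for a name from the list of things; names that differ only in an ending like _2 or _b are one class to them, and where a whole thing is asked for, a point or a joint stands for the part that bears it (a point fixed in the world has none). Each returns a list of dicts, best first, with "confidence" (0 to 1); they miss things now and then, are a little off and sometimes report something else, mostly with a low value. They report only what shows in the picture. A call takes as long as a camera call.
- arm.search_frame(picture, thing): "bbox" ([centre column, centre row, width, height] in pixels, round what is visible of it).
The state is a dict: "time_s": time; "joint_positions": joint angles; "dq": joint speeds; "effort": joint torques, N m; "position": TCP position; "eef_rot": TCP orientation; "contact_force": force on the tool from outside, world axes, zero at the start; "wrist_torque": the same for the moment, N m; "opening": finger opening in mm; "grip_force": force on a finger pad.
Only numpy, scipy, OpenCV 4.12 (cv2) and the standard library are available. Lean on these libraries where they do the work, as an engineer would, in place of code of your own. Each camera call takes 0.05 s, during which the arm holds its last target. There are 200 camera calls.

TASK

Move the four microscope objectives from the black bases on the storage stand into the four compartments of the aluminium carrying tray, one to a compartment, in reverse order: the one that stands nearest the white stud on the stand goes in the compartment farthest from the white stud on the tray, and so on, down to the one farthest from the stand's stud, which goes nearest the tray's stud. Set each down gently, without dropping it or tipping it over, and leave them all standing upright on the tray's floor, nose up.

Things in the scene. Friction and masses are not known exactly. Their poses are not given: they have to be found in the camera images.
- stand: Storage stand, fixed, any yaw: dark steel plate 61 x 229 x 6 mm, white stud (diameter 14, top 26 above the table) beyond one short end. Origin: centre of underside, at table height; z up, y along the row towards the stud (stud at y = +128), x across the row. Four round black bases are fixed on it at y = +84, +28, -28, -84, each holding an objective at the start.
- tray: Carrying tray, fixed, any yaw, empty: open aluminium tray 61 x 229 mm with the same stud. Origin: centre of underside, at table height; z up, y along the row towards the stud (stud at y = +128), x across. Walls 5 thick, rim 15 and inner floor 5 above the table. Cross walls of rim height make four square compartments, 51 x 51 inside, centred at x = 0, y = +84, +28, -28, -84.
- objective_a: Loose steel microscope objective, thin black bands, standing nose up (mm): the shortest and widest: 56 long, barrel diameter 32, broad blunt nose of diameter 29 with a large front lens. Foot: spigot 23 wide, 4 high; a plain cylinder to grip from height 4 to 48. Origin: centre of underside; z up along its axis. 0.1 to 0.26 kg. At the start in base_a, underside 10 above the table.
- objective_b: Loose steel microscope objective, thin black bands, standing nose up (mm): 62 long, barrel diameter 30, a straight cylindrical nose of diameter 23 stepping in at height 48. Foot: spigot 23 wide, 4 high; a plain cylinder to grip from height 4 to 48. Origin: centre of underside; z up along its axis. 0.1 to 0.26 kg. At the start in base_b, underside 10 above the table.
- objective_c: Loose steel microscope objective, thin black bands, standing nose up (mm): 69 long, barrel diameter 28, above height 48 a cone-shaped nose narrowing to a tip of diameter 9. Foot: spigot 23 wide, 4 high; a plain cylinder to grip from height 4 to 48. Origin: centre of underside; z up along its axis. 0.1 to 0.26 kg. At the start in base_c, underside 10 above the table.
- objective_d: Loose steel microscope objective, thin black bands, standing nose up (mm): the longest and slimmest: 76 long, barrel diameter 26, above height 52 a slim nose of diameter 16 ending in a tip of diameter 9. Foot: spigot 23 wide, 4 high; a plain cylinder to grip from height 4 to 48. Origin: centre of underside; z up along its axis. 0.1 to 0.26 kg. At the start in base_d, underside 10 above the table.
- base_a: Round black plastic base fixed on the stand, in which objective_a stands at the start; the four bases look alike and are shuffled along the row. Open cup of outer diameter 48, inner diameter 38, 12 high, inner floor 4 above its underside; its rim is 18 above the table. Origin: centre of its underside, 6 above the table; z up.
- base_b: Round black plastic base fixed on the stand, in which objective_b stands at the start; the four bases look alike and are shuffled along the row. Open cup of outer diameter 48, inner diameter 38, 12 high, inner floor 4 above its underside; its rim is 18 above the table. Origin: centre of its underside, 6 above the table; z up.
- base_c: Round black plastic base fixed on the stand, in which objective_c stands at the start; the four bases look alike and are shuffled along the row. Open cup of outer diameter 48, inner diameter 38, 12 high, inner floor 4 above its underside; its rim is 18 above the table. Origin: centre of its underside, 6 above the table; z up.
- base_d: Round black plastic base fixed on the stand, in which objective_d stands at the start; the four bases look alike and are shuffled along the row. Open cup of outer diameter 48, inner diameter 38, 12 high, inner floor 4 above its underside; its rim is 18 above the table. Origin: centre of its underside, 6 above the table; z up.

How it is judged:
By the outcome, as a careful person would: the job done as asked, in the order asked, and still so for the second after the job is handed in, with the robot touching nothing.
It also fails if it takes over 120 s, if anything falls off the work surface, if the arm or the gripper's body presses on something with over 40 N, if the wrist force passes 120 N, or if a joint passes its speed limit or range.

## Working session

There is one attempt and no reset: what is moved stays moved. The work goes in short steps, Python scripts to look and compute and a tool call to move; the robot and the scene stay as the last step left them, time stands still between calls to the robot, and variables do not carry over. Pictures are saved under pics/ and viewed, at most 14 in all, crops included, and the job is handed in when it is done.

Besides the shell and the picture viewer there is one more tool, called after "Request:" as name([rows], argument=value, ...), one row to a line, values as JSON. carry_out: Moves the arm, as the interface text tells. Its arguments: {"type":"object","properties":{"steps":{"type":"array"},"newtons":{"type":"number"}},"required":["steps"]}

```bash
mkdir -p pics; cat > h.py <<'E'
import numpy as np, cv2
from plant import arm
def rays(f,uv):
    uv=np.array(uv,float).reshape(-1,1,2)
    return cv2.undistortPoints(uv,np.array(f["K"]),np.array(f["distortion"])).reshape(-1,2)
def onplane(f,uv,z):
    n=rays(f,uv);T=np.array(f["cam_to_world"])
    d=np.c_[n[:,0],-n[:,1],-np.ones(len(n))]@T[:3,:3].T
    o=T[:3,3]; return o+d*((z-o[2])/d[:,2:])
def cloud(f):
    z=f["range_z"];v,u=np.nonzero(z>0);n=rays(f,np.c_[u,v]);r=z[v,u]
    T=np.array(f["cam_to_world"])
    return np.c_[n[:,0]*r,-n[:,1]*r,-r]@T[:3,:3].T+T[:3,3],u,v
def save(f,name): cv2.imwrite("pics/"+name,f["image"][:,:,::-1])
E
python3 - <<'E'
from h import *
o=arm.observe();print(o)
for n in("top","side"):
    f=arm.grab_frame(n);save(f,n+"0.png");np.savez(n+"0.npz",**{k:v for k,v in f.items()})
    print(n,np.array(f["cam_to_world"]).round(2).tolist())
    for t in("stand","tray","objective_a","objective_b","objective_c","objective_d"):
        print(t,[(np.round(d["bbox"],0).tolist(),round(d["confidence"],2)) for d in arm.search_frame(f,t)][:5])
E
```

```text
{'time_s': 0.0, 'joint_positions': array([ 1.17202869e+00,  4.23848701e-01,  1.63074113e+00,  4.08692752e-06,
        1.08861298e+00, -1.89926303e-02]), 'dq': array([-1.54297842e-04, -5.94084518e-05,  4.85491824e-04,  2.19892676e-04,
        1.02957464e-03, -8.35467074e-04]), 'effort': array([ 1.74743363e-03, -5.57385063e+01, -2.81744027e+01,  1.01049187e-05,
        7.24339581e-03, -1.82447150e-05]), 'position': array([231.54877371, 580.20048191, 403.9204819 ]), 'eef_rot': array([-5.92909712e-01, -3.08479113e+00,  2.47282077e-03]), 'contact_force': array([ 0.01284467, -0.18739028,  0.41266624]), 'wrist_torque': array([-0.00096344,  0.01941525, -0.01889483]), 'grip_force': 0.0, 'opening': 85.61630345428422}
top [[0.01, 0.99, -0.14, 388.63], [-1.0, 0.01, 0.0, -29.69], [0.0, 0.14, 0.99, 988.03], [0.0, 0.0, 0.0, 1.0]]
stand [([150.0, 189.0, 18.0, 15.0], 0.57), ([195.0, 198.0, 107.0, 36.0], 0.55), ([229.0, 198.0, 25.0, 19.0], 0.35)]
tray [([399.0, 206.0, 121.0, 51.0], 0.97)]
objective_a [([151.0, 190.0, 18.0, 15.0], 0.77), ([154.0, 190.0, 22.0, 20.0], 0.6), ([172.0, 191.0, 19.0, 16.0], 0
[... 814 characters left out ...]
[279.0, 320.0, 28.0, 27.0], 0.27)]
tray [([353.0, 156.0, 62.0, 64.0], 0.78)]
objective_a [([262.0, 338.0, 22.0, 31.0], 0.91), ([277.0, 308.0, 18.0, 34.0], 0.84), ([306.0, 258.0, 17.0, 31.0], 0.72), ([293.0, 284.0, 18.0, 27.0], 0.6)]
objective_b [([262.0, 338.0, 22.0, 31.0], 0.91), ([277.0, 308.0, 18.0, 34.0], 0.84), ([306.0, 258.0, 17.0, 31.0], 0.72), ([293.0, 284.0, 18.0, 27.0], 0.6)]
objective_c [([262.0, 338.0, 22.0, 31.0], 0.91), ([277.0, 308.0, 18.0, 34.0], 0.84), ([306.0, 258.0, 17.0, 31.0], 0.72), ([293.0, 284.0, 18.0, 27.0], 0.6)]
objective_d [([262.0, 338.0, 22.0, 31.0], 0.91), ([277.0, 308.0, 18.0, 34.0], 0.84), ([306.0, 258.0, 17.0, 31.0], 0.72), ([293.0, 284.0, 18.0, 27.0], 0.6)]
```

```bash
python3 - <<'E'
import cv2
a=cv2.imread("pics/top0.png")[160:240,110:500];cv2.imwrite("pics/top0c.png",cv2.resize(a,None,fx=2.05,fy=2.05,interpolation=2))
a=cv2.imread("pics/side0.png")[110:390,200:420];cv2.imwrite("pics/side0c.png",cv2.resize(a,None,fx=2,fy=2,interpolation=2))
E
```

```text
(no output)
```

View pics/top0c.png

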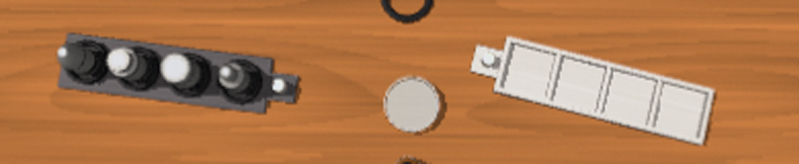

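View pics/side0c.png

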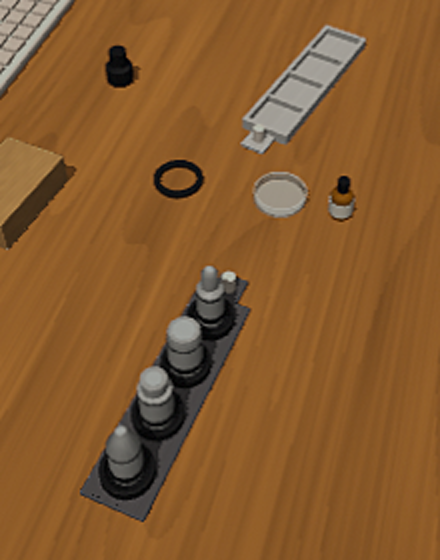

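The side view shows the order from the stand's stud as d (≈209,290 in the crop), a (185,345), b (155,395), c (125,455). The tray's stud is at its stand-side end (258,135). Targets are therefore d→-84, a→-28, b→+28, c→+84.

```bash
python3 - <<'E'
from h import *
for n in("top","side"):
    f=dict(np.load(n+"0.npz"));P,u,v=cloud(f)
    boxes={"tray":(330,468,170,240) if n=="top" else (315,390,118,190),"stand":(130,262,170,220) if n=="top" else (235,330,235,375)}
    for k,(a,b,c,d) in boxes.items():
        m=(u>a)&(u<b)&(v>c)&(v<d)&(P[:,2]>(9 if k=="tray" else 3))&(P[:,2]<(22 if k=="tray" else 12))
        Q=P[m]; 
        r=cv2.minAreaRect(Q[:,:2].astype(np.float32));print(n,k,len(Q),r,Q[:,2].mean())
        m=(u>a)&(u<b)&(v>c)&(v<d)&(P[:,2]>20); Q=P[m]; print(len(Q), Q[:,2].max() if len(Q) else None)
        tb=(u>a)&(u<b)&(v>c)&(v<d)&(abs(P[:,2])<3);print(" table med",np.median(P[tb,2]))
        if k=="stand":
            z=np.zeros((400,640),np.uint8);z[v[m],u[m]]=1
            N,L,S,C=cv2.connectedComponentsWithStats(z)
            for i in range(1,N):
                if S[i,4]>5:
                    q=Q[L[v[m],u[m]]==i]; t=q[q[:,2]>q[:,2].max()-5]; print("  ",S[i,4],q[:,2].max().round(1),t.mean(0).round(1),q.mean(0).round(1))
# stud pixel
f=dict(np.load("top0.npz"));g=f["image"].min(2)
for nm,(c0,r0) in {"stand":(245,202),"tray":(348,189)}.items():
    w=g[r0-5:r0+6,c0-6:c0+7];print(nm);print(w)
E
```

```text
top tray 909 ((509.9493713378906, -208.4313507080078), (248.91705322265625, 61.97111511230469), 75.92475128173828) 14.27670964410951
32 29.19403679007712
 table med 0.231497941520729
top stand 1596 ((524.6095581054688, 245.3467254638672), (108.05323028564453, 289.757080078125), 0.6003545522689819) 6.339644481732989
960 88.86017495125157
 table med -0.07665061362700953
   228 80.0 [533.2 339.9  78.3] [530.8 334.5  55.8]
   245 76.5 [526.9 284.1  73.1] [524.3 279.8  57.3]
   247 71.7 [520.1 228.7  67.9] [517.7 224.6  56.7]
   178 88.9 [513.7 173.3  85.8] [511.4 169.1  60. ]
   33 29.0 [508.1 129.7  26.1] [508.  129.5  25.5]
side tray 641 ((509.40008544921875, -205.78013610839844), (251.30641174316406, 62.94729995727539), 76.09832000732422) 14.07282104114128
32 28.589496628934626
 table med 0.698175290088102
side stand 1935 ((541.5932006835938, 239.40447998046875), (179.43161010742188, 297.3946228027344), 20.647056579589844) 6.721163747340634
1743 88.59878323716373
 table med 0.6824333233819289
   364 88.6 [513.6 175.2  86. ] [511.1 175.1  51.9]
   450 69.4 [521.7 230.6  67. ] [519.  23
[... 637 characters left out ...]
  67  66  65  67  68  67  67  66]
 [ 53  66  74  71  93  97  95  93  95  94  94  93  92]]
tray
[[213 218 217 216 215 216 206 219 219 179 138 135 134]
 [216 219 219 219 219 220 194 213 207 215 214 221 220]
 [209 216 217 219 225 226 225 221 195 204 216 218 208]
 [210 214 216 221 228 229 228 226 223 169 197 199 192]
 [213 212 205 207 226 227 227 227 226 149 130 129 201]
 [215 213 178 167 225 228 228 228 222 144 128 128 170]
 [218 217 193 109 201 219 225 220 182 121 125 123 193]
 [218 219 219 142 106 152 182 159 104 124 126 122 212]
 [215 215 217 194 158 123 120 148 124 129 127 153 213]
 [219 216 216 215 213 193 192 217 166 160 162 173 214]
 [208 220 221 220 219 217 214 214 213 215 207 198 215]]
```

```bash
python3 - <<'E'
from h import *
from scipy.spatial.transform import Rotation as R
C=[]
for n in("top","side"):
    f=dict(np.load(n+"0.npz"));P,u,v=cloud(f)
    a,b,c,d=(330,468,170,240) if n=="top" else (315,390,118,190)
    Q=P[(u>a)&(u<b)&(v>c)&(v<d)]
    e=np.array([.242,.970]);p=np.array([-.970,.242]);c0=np.array([509.7,-207])
    s=Q[(Q[:,2]>20)];print(n,"stud",s.mean(0).round(1),len(s))
    Q=Q[(Q[:,2]>10)&(Q[:,2]<20)]
    x=(Q[:,:2]-c0)@p; m=abs(x)>24
    r=cv2.minAreaRect(Q[m,:2].astype(np.float32));print(r)
st=arm.observe();Rt=R.from_rotvec(st["eef_rot"]).as_matrix();print(st["position"],Rt.round(3),st["time_s"])
f=dict(np.load("top0.npz"));print(onplane(f,[[347.3,187.5],[245.3,201.7]],26))
E
```

```text
top stud [538.  -98.1  25.5] 32
((507.61273193359375, -217.7509307861328), (229.70095825195312, 61.97111511230469), 75.92475128173828)
side stud [536.4 -92.9  24.7] 32
((506.97711181640625, -215.5697021484375), (231.13650512695312, 62.94729995727539), 76.09832000732422)
[231.69367903 580.44892927 404.73247924] [[-0.929  0.371  0.   ]
 [ 0.371  0.929  0.   ]
 [-0.     0.    -1.   ]] 0.7
[[540.79838702 -91.33107639  26.        ]
 [507.5088332  129.65426776  26.        ]]
```

```bash
cat > go.py <<'E'
import sys
from h import *
from scipy.spatial.transform import Rotation as R
s=arm.observe();M=R.from_rotvec(s["eef_rot"]).as_matrix();p=s["position"]
T={"d":(513.7,174.3),"a":(520.9,229.7),"b":(527.5,285.6),"c":(533.7,341.2),"c2":(527.7,-135.2),"b2":(514.1,-189.5),"a2":(500.5,-243.9),"d2":(486.9,-298.2)}
print("t",s["time_s"],"pos",p.round(1),"y ang",np.degrees(np.arctan2(M[1,1],M[0,1])).round(2),"tilt",np.degrees(np.arccos(-M[2,2])).round(2),"open",round(s["opening"],1),"F",s["contact_force"].round(1))
for k in sys.argv[1:]: print(k,((np.r_[T[k],p[2]]-p)@M/10).round(2))
E
echo
```

Request:
carry_out([
  [[-41.3, -27.3, 0], 1.36, 8.5],
  [[-41.3, -27.3, 0], 1.36, 8.5],
  [[-41.3, -27.3, 0], 1.36, 8.5],
  [[-41.3, -27.3, 0], 1.36, 8.5],
  [[-41.3, -27.3, 0], 1.36, 8.5],
], newtons=40)

```text
time_s: 1.12
position: [351.1, 407.8, 404.9]
eef_rot: [1.52, 2.749, 0.001]
contact_force: [1.6, 0.1, 0.2]
opening: 85.2
grip_force: 0.0
```

```bash
python3 go.py d
```

```text
t 1.1167 pos [351.1 407.8 404.9] y ang 32.12 tilt 0.02 open 85.2 F [1.6 0.1 0.2]
d [-28.42   1.36  -0.  ]
```

Request:
carry_out([
  [[-28.4, 1.4, 0], 0.735, 8.5],
  [[-28.4, 1.4, 0], 0.735, 8.5],
  [[-28.4, 1.4, 0], 0.735, 8.5],
  [[-28.4, 1.4, 0], 0.735, 8.5],
  [[-28.4, 1.4, 0], 0.735, 8.5],
])

```text
time_s: 1.53
position: [471.6, 237.3, 405.0]
eef_rot: [2.292, 2.148, 0.001]
contact_force: [-0.1, -0.1, 0.7]
opening: 85.2
grip_force: 0.0
```

```bash
python3 go.py d
```

```text
t 1.5333 pos [471.6 237.3 405. ] y ang -3.73 tilt 0.04 open 85.2 F [-0.1 -0.1  0.7]
d [-6.02  4.62  0.  ]
```

Request:
carry_out([
  [[-3.0, 2.3, 0], 0.11, 8.5],
  [[-6.0, 4.6, 0], 0.11, 8.5],
  [[-6.0, 4.6, 3.5], 0.11, 8.5],
  [[-6.0, 4.6, 7.0], 0.11, 8.5],
  [[-6.0, 4.6, 7.0], 0.11, 8.5],
])

```text
time_s: 1.95
position: [511.3, 175.0, 329.5]
eef_rot: [-2.4, -2.021, 0.014]
contact_force: [-1.1, -0.3, -1.8]
opening: 85.1
grip_force: 0.0
```

```bash
python3 go.py d
```

```text
t 1.95 pos [511.3 175.  329.5] y ang -9.79 tilt 0.56 open 85.1 F [-1.1 -0.3 -1.8]
d [-0.02  0.25 -0.  ]
```

Request:
carry_out([
  [[0, 0.1, 2.0], 0, 8.5],
  [[0, 0.1, 4.5], 0, 8.5],
  [[0, 0.1, 6.5], 0, 8.5],
  [[0, 0.1, 6.5], 0, 8.5],
  [[0, 0.1, 6.5], 0, 8.5],
])

```text
time_s: 2.37
position: [514.1, 176.9, 270.3]
eef_rot: [-2.4, -2.027, 0.002]
contact_force: [-0.2, 0.8, -0.4]
opening: 84.9
grip_force: 0.0
```

```bash
python3 go.py d; python3 - <<'E'
from h import *
f=arm.grab_frame("side");save(f,"s1.png")
a=f["image"][200:380,200:400,::-1];cv2.imwrite("pics/s1c.png",cv2.resize(a,None,fx=3,fy=3,interpolation=2))
E
```

```text
t 2.3667 pos [514.1 176.9 270.3] y ang -9.64 tilt 0.07 open 84.9 F [-0.2  0.8 -0.4]
d [-0.26  0.    0.  ]
```

View pics/s1c.png

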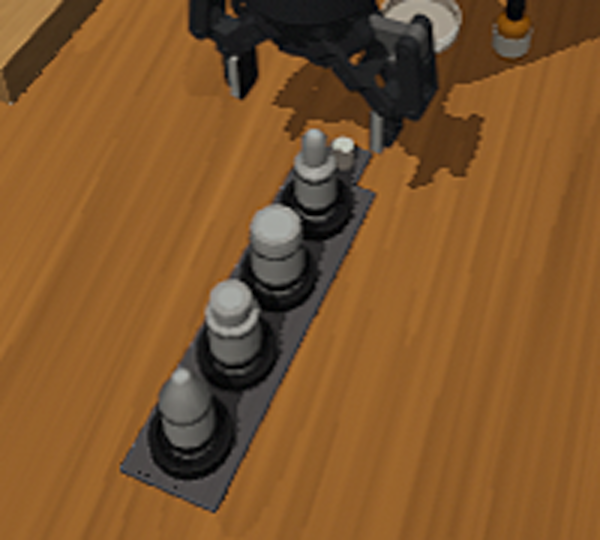

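The open fingers straddle objective d's axis: pads at (238,85) and (378,130) in the crop, d's tip at (313,140).

Request:
carry_out([
  [[-0.25, 0, 2.5], 0, 8.5],
  [[-0.25, 0, 5.0], 0, 8.5],
  [[-0.25, 0, 7.1], 0, 8.5],
  [[-0.25, 0, 7.1], 0, 8.5],
  [[-0.25, 0, 7.1], 0, 6.0],
])

```text
time_s: 2.83
position: [514.1, 174.3, 199.8]
eef_rot: [2.401, 2.026, 0.0]
contact_force: [1.0, 0.1, 0.4]
opening: 75.0
grip_force: 0.0
```

Request:
carry_out([
  [[0, 0, 0], 0, 4.5],
  [[0, 0, 0], 0, 3.0],
  [[0, 0, 0], 0, 2.0],
  [[0, 0, 0], 0, 1.5],
  [[0, 0, 0], 0, 1.5],
])

```text
time_s: 3.25
position: [514.3, 174.1, 200.1]
eef_rot: [2.4, 2.025, 0.003]
contact_force: [-0.2, 0.1, 8.1]
opening: 24.9
grip_force: 38.8
```

```bash
python3 go.py d d2
```

```text
t 3.25 pos [514.3 174.1 200.1] y ang -9.68 tilt 0.13 open 24.9 F [-0.2  0.1  8.1]
d [ 0.01 -0.06 -0.  ]
d2 [-4.702e+01  5.250e+00 -4.000e-02]
```

Request:
carry_out([
  [[0, 0, -0.5], 0, 1.5],
  [[0, 0, -2.0], 0, 1.5],
  [[0, 0, -4.5], 0, 1.5],
  [[0, 0, -7.0], 0, 1.5],
  [[0, 0, -8.0], 0, 1.5],
])

```text
time_s: 3.67
position: [514.4, 174.2, 281.7]
eef_rot: [2.4, 2.025, 0.005]
contact_force: [0.7, -0.2, -1.5]
opening: 25.0
grip_force: 39.6
```

Request:
carry_out([
  [[-1.0, 0.1, 0], 0, 1.5],
  [[-3.5, 0.4, 0], 0, 1.5],
  [[-7.0, 0.8, 0], 0, 1.5],
  [[-10.5, 1.2, 0], 0, 1.5],
  [[-14.0, 1.6, 0], 0, 1.5],
])

```text
time_s: 4.08
position: [504.7, 31.6, 277.4]
eef_rot: [-2.399, -2.027, 0.003]
contact_force: [0.7, -0.4, -1.6]
opening: 24.6
grip_force: 39.5
```

Request:
carry_out([
  [[-3.5, 0.4, 0], 0, 1.5],
  [[-7.0, 0.8, 0], 0, 1.5],
  [[-10.5, 1.2, 0], 0, 1.5],
  [[-14.0, 1.6, 0], 0, 1.5],
  [[-17.5, 2.0, 0], 0, 1.5],
])

```text
time_s: 4.5
position: [494.8, -144.6, 277.3]
eef_rot: [-2.4, -2.025, 0.002]
contact_force: [1.4, 0.3, -1.9]
opening: 24.9
grip_force: 39.5
```

Request:
carry_out([
  [[-3.5, 0.4, 0], 0, 1.5],
  [[-7.0, 0.8, 0], 0, 1.5],
  [[-10.5, 1.2, 0], 0, 1.5],
  [[-13.5, 1.5, 0], 0, 1.5],
  [[-15.0, 1.6, 0], 0, 1.5],
])

```text
time_s: 4.92
position: [485.5, -296.6, 277.4]
eef_rot: [-2.403, -2.023, 0.001]
contact_force: [-0.5, -0.2, -2.2]
opening: 25.1
grip_force: 39.6
```

```bash
python3 go.py d2;python3 - <<'E'
from h import *
f=arm.grab_frame("side");save(f,"s2.png")
a=f["image"][60:260,260:480,::-1];cv2.imwrite("pics/s2c.png",cv2.resize(a,None,fx=3,fy=3,interpolation=2)[:600])
E
```

```text
t 4.9167 pos [ 485.5 -296.6  277.4] y ang -9.82 tilt 0.05 open 25.1 F [-0.5 -0.2 -2.2]
d2 [-0.13  0.17 -0.  ]
```

View pics/s2c.png

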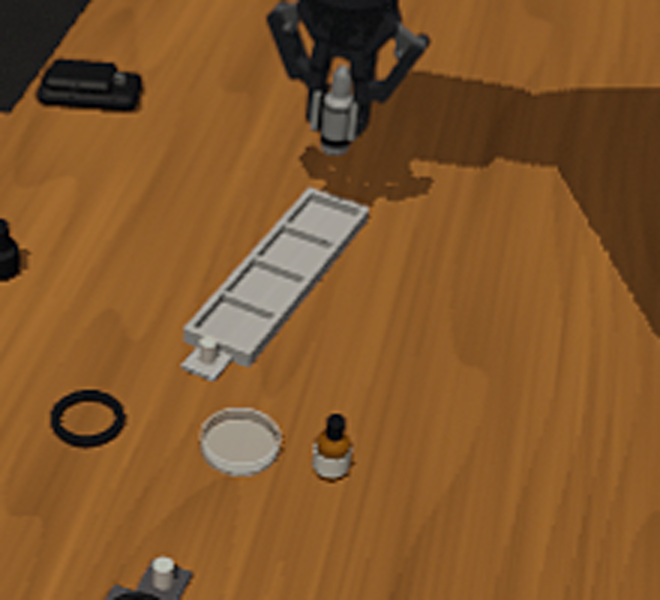

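Objective d is held upright (337,115 in the crop), above and behind the far compartment (335,210).

Request:
carry_out([
  [[-0.1, 0.1, 2.0], 0, 1.5],
  [[-0.1, 0.1, 4.5], 0, 1.5],
  [[-0.1, 0.1, 6.5], 0, 1.5],
  [[-0.1, 0.1, 7.6], 0, 1.5],
  [[-0.1, 0.1, 7.8], 0, 1.5],
])

```text
time_s: 5.38
position: [486.2, -293.2, 197.9]
eef_rot: [-2.397, -2.023, 0.003]
contact_force: [0.4, 0.0, -1.3]
opening: 24.8
grip_force: 39.5
```

Request:
carry_out([
  [[0, 0, 0.1], 0, 1.5],
  [[0, 0, 0.2], 0, 1.5],
  [[0, 0, 0.3], 0, 1.5],
  [[0, 0, 0.4], 0, 1.5],
  [[0, 0, 0.4], 0, 1.5],
])

```text
time_s: 5.8
position: [487.8, -294.4, 197.4]
eef_rot: [2.4, 2.025, 0.001]
contact_force: [0.1, -0.0, -1.4]
opening: 25.0
grip_force: 39.5
```

```bash
python3 go.py d2
```

```text
t 5.8 pos [ 487.8 -294.4  197.4] y ang -9.68 tilt 0.07 open 25.0 F [ 0.1 -0.  -1.4]
d2 [-0.39 -0.02  0.  ]
```

Request:
carry_out([
  [[-0.3, 0, 0.0], 0, 1.5],
  [[-0.3, 0, 0.05], 0, 1.5],
  [[-0.3, 0, 0.1], 0, 1.5],
  [[-0.3, 0, 0.15], 0, 1.5],
  [[-0.3, 0, 0.15], 0, 1.5],
])

```text
time_s: 6.22
position: [487.0, -297.3, 195.2]
eef_rot: [2.401, 2.026, -0.0]
contact_force: [0.3, 0.2, -0.9]
opening: 25.0
grip_force: 39.6
```

Request:
carry_out([
  [[0, 0, 0.05], 0, 1.5],
  [[0, 0, 0.1], 0, 1.5],
  [[0, 0, 0.15], 0, 1.5],
  [[0, 0, 0.15], 0, 1.5],
  [[0, 0, 0.15], 0, 1.5],
])

```text
time_s: 6.63
position: [487.1, -297.3, 195.0]
eef_rot: [2.401, 2.026, -0.0]
contact_force: [-4.1, 1.9, 13.5]
opening: 24.8
grip_force: 41.1
```

Request:
carry_out([
  [[0, 0, -0.08], 0, 1.5],
  [[0, 0, -0.08], 0, 2.6],
  [[0, 0, -0.08], 0, 3.2],
  [[0, 0, -0.08], 0, 4.2],
  [[0, 0, -0.08], 0, 5.5],
])

```text
time_s: 7.05
position: [487.1, -297.3, 194.4]
eef_rot: [-2.401, -2.026, 0.0]
contact_force: [-0.6, 0.7, -0.0]
opening: 52.9
grip_force: 0.0
```

Request:
carry_out([
  [[0, 0, -0.5], 0, 5.5],
  [[0, 0, -2.5], 0, 5.5],
  [[0, 0, -5.5], 0, 6.5],
  [[0, 0, -8.0], 0, 7.5],
  [[0, 0, -9.0], 0, 8.5],
])

```text
time_s: 7.47
position: [487.9, -297.8, 287.9]
eef_rot: [2.398, 2.023, 0.002]
contact_force: [0.4, -0.1, 0.4]
opening: 84.6
grip_force: 0.0
```

```bash
python3 go.py a;python3 - <<'E'
from h import *
f=arm.grab_frame("side");save(f,"s3.png")
a=f["image"][60:260,260:480,::-1];cv2.imwrite("pics/s3c.png",cv2.resize(a,None,fx=3,fy=3,interpolation=2)[:600])
E
```

```text
t 7.4667 pos [ 487.9 -297.8  287.9] y ang -9.68 tilt 0.26 open 84.6 F [ 0.4 -0.1  0.4]
a [52.55 -5.62 -0.12]
```

View pics/s3c.png

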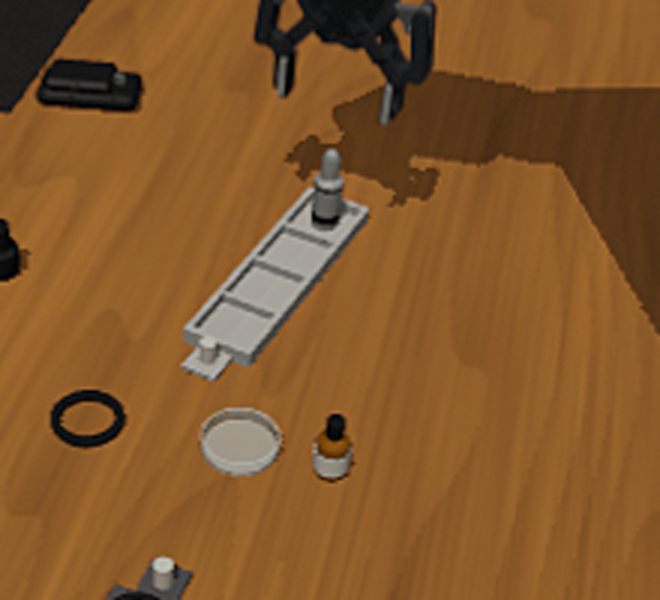

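Objective d stands upright in the far compartment (326,200 in the crop). Next is a.

Request:
carry_out([
  [[2.5, -0.3, 0], 0, 8.5],
  [[6.5, -0.7, 0], 0, 8.5],
  [[10.5, -1.1, 0], 0, 8.5],
  [[14.5, -1.5, 0], 0, 8.5],
  [[18.5, -2.0, 0], 0, 8.5],
])

```text
time_s: 7.93
position: [497.9, -110.0, 283.6]
eef_rot: [-2.401, -2.024, 0.001]
contact_force: [1.2, 0.8, -1.0]
opening: 84.7
grip_force: 0.0
```

Request:
carry_out([
  [[4.0, -0.4, 0], 0, 8.5],
  [[8.0, -0.9, 0], 0, 8.5],
  [[12.0, -1.3, 0], 0, 8.5],
  [[16.0, -1.7, 0], 0, 8.5],
  [[20.0, -2.1, 0], 0, 8.5],
])

```text
time_s: 8.35
position: [510.7, 91.1, 283.6]
eef_rot: [-2.4, -2.026, 0.002]
contact_force: [1.9, -1.1, -0.0]
opening: 84.8
grip_force: 0.0
```

Request:
carry_out([
  [[4.0, -0.4, 0], 0, 8.5],
  [[8.0, -0.9, 0], 0, 8.5],
  [[12.0, -1.3, 0], 0, 8.5],
  [[14.0, -1.5, 0], 0, 8.5],
  [[14.0, -1.5, 0], 0, 8.5],
])

```text
time_s: 8.77
position: [520.0, 233.6, 283.7]
eef_rot: [-2.397, -2.031, -0.001]
contact_force: [-1.0, -0.1, 0.1]
opening: 84.8
grip_force: 0.0
```

```bash
python3 go.py a
```

```text
t 8.7667 pos [520.  233.6 283.7] y ang -9.44 tilt 0.06 open 84.8 F [-1.  -0.1  0.1]
a [-0.37  0.15 -0.  ]
```

Request:
carry_out([
  [[0, 0, 1.0], 0, 8.5],
  [[0, 0, 3.5], 0, 8.5],
  [[0, 0, 6.0], 0, 8.5],
  [[0, 0, 8.4], 0, 8.5],
  [[0, 0, 8.4], 0, 8.5],
])

```text
time_s: 9.18
position: [517.8, 227.2, 195.4]
eef_rot: [-2.401, -2.022, 0.014]
contact_force: [-0.9, -0.4, -0.6]
opening: 85.2
grip_force: 0.0
```

```bash
python3 go.py a a2
```

```text
t 9.1833 pos [517.8 227.2 195.4] y ang -9.77 tilt 0.53 open 85.2 F [-0.9 -0.4 -0.6]
a [ 0.3   0.26 -0.  ]
a2 [-46.72   6.29   0.19]
```

Request:
carry_out([
  [[0, 0, 0], 0, 8.5],
  [[0, 0, 0], 0, 6.0],
  [[0, 0, 0], 0, 4.0],
  [[0, 0, 0], 0, 2.5],
  [[0, 0, 0], 0, 2.0],
])

```text
time_s: 9.6
position: [520.6, 229.7, 201.7]
eef_rot: [2.401, 2.025, 0.003]
contact_force: [0.4, -0.2, 0.2]
opening: 38.2
grip_force: 0.0
```

```bash
python3 go.py a a2
```

```text
t 9.6 pos [520.6 229.7 201.7] y ang -9.69 tilt 0.12 open 38.2 F [ 0.4 -0.2  0.2]
a [0.01 0.03 0.  ]
a2 [-4.702e+01  5.990e+00 -4.000e-02]
```

Request:
carry_out([
  [[0, 0, 0], 0, 2.0],
  [[0, 0, 0], 0, 2.0],
  [[0, 0, 0], 0, 2.0],
  [[0, 0, -0.3], 0, 2.0],
  [[0, 0, -1.0], 0, 2.0],
])

```text
time_s: 10.02
position: [519.8, 229.6, 210.5]
eef_rot: [-2.401, -2.026, 0.002]
contact_force: [0.2, -0.4, -1.1]
opening: 30.8
grip_force: 39.7
```

```bash
python3 go.py a2
```

```text
t 10.0167 pos [519.8 229.6 210.5] y ang -9.68 tilt 0.07 open 30.8 F [ 0.2 -0.4 -1.1]
a2 [-4.70e+01  6.06e+00  2.00e-02]
```

Request:
carry_out([
  [[0, 0, -1.5], 0, 2.0],
  [[0, 0, -4.0], 0, 2.0],
  [[0, 0, -6.0], 0, 2.0],
  [[-1.0, 0.1, -7.0], 0, 2.0],
  [[-3.0, 0.4, -7.0], 0, 2.0],
])

```text
time_s: 10.43
position: [519.9, 200.4, 283.5]
eef_rot: [2.397, 2.028, 0.009]
contact_force: [0.6, -0.5, -0.8]
opening: 31.1
grip_force: 39.8
```

Request:
carry_out([
  [[-3.5, 0.4, 0], 0, 2.0],
  [[-7.0, 0.9, 0], 0, 2.0],
  [[-10.5, 1.3, 0], 0, 2.0],
  [[-14.0, 1.8, 0], 0, 2.0],
  [[-17.5, 2.2, 0], 0, 2.0],
])

```text
time_s: 10.85
position: [510.5, 21.2, 280.6]
eef_rot: [-2.401, -2.026, 0.0]
contact_force: [1.0, -0.5, -1.6]
opening: 30.8
grip_force: 39.7
```

Request:
carry_out([
  [[-3.5, 0.4, 0], 0, 2.0],
  [[-7.0, 0.9, 0], 0, 2.0],
  [[-10.5, 1.3, 0], 0, 2.0],
  [[-14.0, 1.8, 0], 0, 2.0],
  [[-17.5, 2.2, 0], 0, 2.0],
])

```text
time_s: 11.27
position: [502.6, -155.1, 280.6]
eef_rot: [-2.401, -2.026, 0.0]
contact_force: [0.2, -0.3, -1.8]
opening: 30.7
grip_force: 39.7
```

Request:
carry_out([
  [[-3.5, 0.5, 0], 0, 2.0],
  [[-6.5, 0.9, 0], 0, 2.0],
  [[-8.5, 1.2, 0], 0, 2.0],
  [[-9.0, 1.2, 1.0], 0, 2.0],
  [[-9.0, 1.2, 3.0], 0, 2.0],
])

```text
time_s: 11.68
position: [500.3, -245.9, 251.8]
eef_rot: [2.4, 2.02, 0.003]
contact_force: [0.1, 0.0, -1.7]
opening: 31.2
grip_force: 39.8
```

```bash
python3 go.py a2
```

```text
t 11.6833 pos [ 500.3 -245.9  251.8] y ang -9.84 tilt 0.26 open 31.2 F [ 0.1  0.  -1.7]
a2 [ 0.2  -0.02 -0.  ]
```

Request:
carry_out([
  [[0.1, 0, 2.0], 0, 2.0],
  [[0.1, 0, 4.0], 0, 2.0],
  [[0.1, 0, 5.0], 0, 2.0],
  [[0.1, 0, 5.2], 0, 2.0],
  [[0.1, 0, 5.2], 0, 2.0],
])

```text
time_s: 12.1
position: [499.6, -242.1, 197.6]
eef_rot: [-2.399, -2.025, 0.002]
contact_force: [-0.2, -0.6, -1.4]
opening: 30.8
grip_force: 39.7
```

Request:
carry_out([
  [[0, 0, 0], 0, 2.0],
  [[0, 0, 0.05], 0, 2.0],
  [[0, 0, 0.1], 0, 2.0],
  [[0, 0, 0.15], 0, 2.0],
  [[0, 0, 0.15], 0, 2.0],
])

```text
time_s: 12.52
position: [500.5, -242.7, 197.2]
eef_rot: [2.401, 2.026, 0.0]
contact_force: [-0.1, -1.2, -1.1]
opening: 30.7
grip_force: 39.8
```

```bash
python3 go.py a2
```

```text
t 12.5167 pos [ 500.5 -242.7  197.2] y ang -9.68 tilt 0.03 open 30.7 F [-0.1 -1.2 -1.1]
a2 [-0.11  0.02  0.  ]
```

Request:
carry_out([
  [[0, 0, 0.04], 0, 2.0],
  [[0, 0, 0.08], 0, 2.0],
  [[0, 0, 0.12], 0, 2.0],
  [[0, 0, 0.15], 0, 2.0],
  [[0, 0, 0.15], 0, 2.0],
])

```text
time_s: 12.93
position: [500.5, -242.8, 196.7]
eef_rot: [2.401, 2.026, 0.0]
contact_force: [-4.0, 0.7, 12.5]
opening: 31.1
grip_force: 41.1
```

Contact with the floor; release.

Request:
carry_out([
  [[0, 0, -0.08], 0, 2.0],
  [[0, 0, -0.08], 0, 3.2],
  [[0, 0, -0.08], 0, 3.8],
  [[0, 0, -0.08], 0, 4.8],
  [[0, 0, -0.08], 0, 6.0],
])

```text
time_s: 13.35
position: [500.4, -242.8, 196.2]
eef_rot: [-2.401, -2.026, 0.0]
contact_force: [-0.3, -0.0, 0.6]
opening: 58.8
grip_force: 0.0
```

Request:
carry_out([
  [[0, 0, -0.5], 0, 6.0],
  [[0, 0, -2.5], 0, 6.0],
  [[0, 0, -5.5], 0, 6.5],
  [[0, 0, -8.0], 0, 7.5],
  [[0, 0, -9.0], 0, 8.5],
])

```text
time_s: 13.77
position: [501.3, -243.2, 289.7]
eef_rot: [2.398, 2.023, 0.003]
contact_force: [0.7, 0.2, -0.2]
opening: 84.3
grip_force: 0.0
```

```bash
python3 go.py b
```

```text
t 13.7667 pos [ 501.3 -243.2  289.7] y ang -9.68 tilt 0.26 open 84.3 F [ 0.7  0.2 -0.2]
b [52.57 -6.31 -0.1 ]
```

Request:
carry_out([
  [[2.5, -0.3, 0], 0, 8.5],
  [[6.5, -0.8, 0], 0, 8.5],
  [[10.5, -1.3, 0], 0, 8.5],
  [[14.5, -1.7, 0], 0, 8.5],
  [[18.5, -2.2, 0], 0, 8.5],
])

```text
time_s: 14.18
position: [509.5, -55.1, 286.2]
eef_rot: [-2.402, -2.025, -0.0]
contact_force: [1.0, -0.0, 0.1]
opening: 84.9
grip_force: 0.0
```

Request:
carry_out([
  [[4.0, -0.5, 0], 0, 8.5],
  [[8.0, -0.9, 0], 0, 8.5],
  [[12.0, -1.4, 0], 0, 8.5],
  [[16.0, -1.9, 0], 0, 8.5],
  [[20.0, -2.4, 0], 0, 8.5],
])

```text
time_s: 14.6
position: [519.4, 146.5, 286.1]
eef_rot: [-2.401, -2.026, 0.0]
contact_force: [0.4, -0.6, -0.5]
opening: 85.0
grip_force: 0.0
```

Request:
carry_out([
  [[4.0, -0.5, 0], 0, 8.5],
  [[8.0, -0.9, 0], 0, 8.5],
  [[12.0, -1.4, 0], 0, 8.5],
  [[14.0, -1.6, 0], 0, 8.5],
  [[14.0, -1.6, 0], 0, 8.5],
])

```text
time_s: 15.02
position: [527.6, 289.3, 286.3]
eef_rot: [-2.397, -2.031, -0.003]
contact_force: [0.2, 0.3, 0.6]
opening: 85.3
grip_force: 0.0
```

Request:
carry_out([
  [[0, 0, 1.0], 0, 8.5],
  [[0, 0, 3.5], 0, 8.5],
  [[0, 0, 6.0], 0, 8.5],
  [[0, 0, 8.0], 0, 8.5],
  [[0, 0, 8.4], 0, 8.5],
])

```text
time_s: 15.43
position: [525.9, 282.7, 198.3]
eef_rot: [-2.401, -2.023, 0.011]
contact_force: [0.1, 0.8, -0.0]
opening: 85.1
grip_force: 0.0
```

Request:
carry_out([
  [[0, 0, 0], 0, 8.5],
  [[0, 0, 0], 0, 8.5],
  [[0, 0, 0], 0, 7.0],
  [[0, 0, 0], 0, 6.0],
  [[0, 0, 0], 0, 5.0],
])

```text
time_s: 15.85
position: [528.0, 285.3, 203.5]
eef_rot: [2.401, 2.026, 0.003]
contact_force: [-0.1, -0.4, -0.2]
opening: 51.2
grip_force: 0.0
```

```bash
python3 go.py b b2
```

```text
t 15.85 pos [528.  285.3 203.5] y ang -9.69 tilt 0.11 open 51.2 F [-0.1 -0.4 -0.2]
b [ 0.02 -0.06 -0.  ]
b2 [-4.703e+01  6.620e+00 -4.000e-02]
```

Request:
carry_out([
  [[0, -0.05, 0.2], 0, 4.0],
  [[0, -0.05, 0.2], 0, 3.0],
  [[0, -0.05, 0.2], 0, 2.0],
  [[0, -0.05, 0.2], 0, 1.8],
  [[0, -0.05, 0.2], 0, 1.8],
])

```text
time_s: 16.27
position: [527.2, 285.4, 200.8]
eef_rot: [2.401, 2.026, 0.0]
contact_force: [-1.1, -0.6, 6.0]
opening: 29.2
grip_force: 39.4
```

Request:
carry_out([
  [[0, 0, 0], 0, 1.8],
  [[0, 0, -0.5], 0, 1.8],
  [[0, 0, -2.0], 0, 1.8],
  [[0, 0, -5.0], 0, 1.8],
  [[0, 0, -8.0], 0, 1.8],
])

```text
time_s: 16.68
position: [526.4, 285.0, 280.0]
eef_rot: [-2.4, -2.026, 0.005]
contact_force: [0.1, 0.0, -1.4]
opening: 28.6
grip_force: 39.7
```

Request:
carry_out([
  [[-1.0, 0.1, 0], 0, 1.8],
  [[-4.0, 0.6, 0], 0, 1.8],
  [[-7.5, 1.0, 0], 0, 1.8],
  [[-11.0, 1.5, 0], 0, 1.8],
  [[-14.5, 2.0, 0], 0, 1.8],
])

```text
time_s: 17.1
position: [521.7, 137.6, 280.0]
eef_rot: [-2.4, -2.027, 0.001]
contact_force: [0.8, -0.1, -1.1]
opening: 28.8
grip_force: 39.7
```

```bash
python3 go.py b2
```

```text
t 17.1 pos [521.7 137.6 280. ] y ang -9.62 tilt 0.03 open 28.8 F [ 0.8 -0.1 -1.1]
b2 [-3.238e+01  4.720e+00  1.000e-02]
```

Request:
carry_out([
  [[-3.5, 0.5, 0], 0, 1.8],
  [[-7.0, 1.0, 0], 0, 1.8],
  [[-10.5, 1.5, 0], 0, 1.8],
  [[-14.0, 2.0, 0], 0, 1.8],
  [[-17.5, 2.5, 0], 0, 1.8],
])

```text
time_s: 17.52
position: [517.0, -39.5, 280.0]
eef_rot: [-2.401, -2.026, 0.001]
contact_force: [0.8, 0.4, -1.1]
opening: 29.2
grip_force: 39.7
```

Request:
carry_out([
  [[-3.5, 0.5, 0], 0, 1.8],
  [[-7.0, 1.0, 0], 0, 1.8],
  [[-10.5, 1.5, 0], 0, 1.8],
  [[-13.5, 1.9, 0], 0, 1.8],
  [[-15.0, 2.1, 0], 0, 1.8],
])

```text
time_s: 17.93
position: [512.5, -192.4, 280.0]
eef_rot: [2.403, 2.023, -0.0]
contact_force: [1.0, -0.2, -1.1]
opening: 28.9
grip_force: 39.7
```

Request:
carry_out([
  [[0, 0, 1.0], 0, 1.8],
  [[0, 0, 3.5], 0, 1.8],
  [[0, 0, 6.0], 0, 1.8],
  [[0, 0, 7.5], 0, 1.8],
  [[0, 0, 8.0], 0, 1.8],
])

```text
time_s: 18.35
position: [511.6, -188.0, 197.2]
eef_rot: [-2.397, -2.023, 0.004]
contact_force: [-0.8, -0.8, -1.4]
opening: 28.9
grip_force: 39.7
```

Request:
carry_out([
  [[0, 0, 0], 0, 1.8],
  [[0, 0, 0.05], 0, 1.8],
  [[0, 0, 0.1], 0, 1.8],
  [[0, 0, 0.15], 0, 1.8],
  [[0, 0, 0.15], 0, 1.8],
])

```text
time_s: 18.77
position: [513.5, -189.1, 199.7]
eef_rot: [2.4, 2.025, 0.001]
contact_force: [-0.5, -0.4, -1.5]
opening: 28.8
grip_force: 39.7
```

```bash
python3 go.py b2
```

```text
t 18.7667 pos [ 513.5 -189.1  199.7] y ang -9.67 tilt 0.09 open 28.8 F [-0.5 -0.4 -1.5]
b2 [-0.03  0.07  0.  ]
```

Request:
carry_out([
  [[0, 0.05, 0.05], 0, 1.8],
  [[0, 0.05, 0.12], 0, 1.8],
  [[0, 0.05, 0.2], 0, 1.8],
  [[0, 0.05, 0.25], 0, 1.8],
  [[0, 0.05, 0.25], 0, 1.8],
])

```text
time_s: 19.18
position: [513.6, -189.2, 196.2]
eef_rot: [-2.401, -2.026, 0.0]
contact_force: [0.1, 0.5, -1.4]
opening: 29.6
grip_force: 39.7
```

Request:
carry_out([
  [[0, 0, 0.04], 0, 1.8],
  [[0, 0, 0.08], 0, 1.8],
  [[0, 0, 0.12], 0, 1.8],
  [[0, 0, 0.12], 0, 1.8],
  [[0, 0, 0.12], 0, 1.8],
])

```text
time_s: 19.6
position: [513.6, -189.2, 195.8]
eef_rot: [2.401, 2.026, 0.0]
contact_force: [-2.4, 0.7, 6.5]
opening: 28.9
grip_force: 40.6
```

Request:
carry_out([
  [[0, 0, -0.04], 0, 1.8],
  [[0, 0, -0.04], 0, 3.0],
  [[0, 0, -0.04], 0, 3.6],
  [[0, 0, -0.04], 0, 4.6],
  [[0, 0, -0.04], 0, 6.0],
])

```text
time_s: 20.02
position: [513.6, -189.2, 195.4]
eef_rot: [2.401, 2.026, 0.0]
contact_force: [-0.1, -0.8, -0.7]
opening: 56.7
grip_force: 0.0
```

Request:
carry_out([
  [[0, 0, -0.5], 0, 6.0],
  [[0, 0, -2.5], 0, 6.0],
  [[0, 0, -5.5], 0, 6.5],
  [[0, 0, -8.0], 0, 7.5],
  [[0, 0, -9.0], 0, 8.5],
])

```text
time_s: 20.43
position: [514.5, -189.5, 288.9]
eef_rot: [2.398, 2.023, 0.003]
contact_force: [0.6, -0.4, 0.6]
opening: 84.5
grip_force: 0.0
```

```bash
python3 go.py c;python3 - <<'E'
from h import *
f=arm.grab_frame("side");save(f,"s4.png")
a=f["image"][60:380,200:480,::-1];cv2.imwrite("pics/s4c.png",cv2.resize(a,None,fx=1.8,fy=1.8,interpolation=2)[:600])
E
```

```text
t 20.4333 pos [ 514.5 -189.5  288.9] y ang -9.68 tilt 0.26 open 84.5 F [ 0.6 -0.4  0.6]
c [52.64 -7.03 -0.08]
```

View pics/s4c.png

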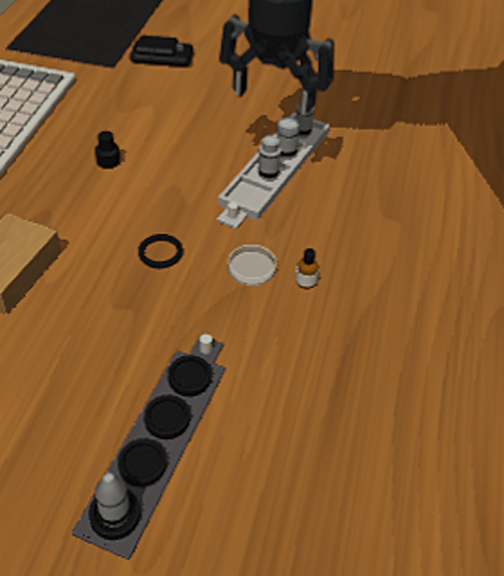

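Objectives d (305,120), a (288,135) and b (269,155) stand upright in their compartments; only c (112,500) is left on the stand.

Request:
carry_out([
  [[2.5, -0.3, 0], 0, 8.5],
  [[6.5, -0.9, 0], 0, 8.5],
  [[10.5, -1.4, 0], 0, 8.5],
  [[14.5, -1.9, 0], 0, 8.5],
  [[18.5, -2.4, 0], 0, 8.5],
])

```text
time_s: 20.9
position: [520.4, -1.2, 284.7]
eef_rot: [-2.401, -2.025, 0.001]
contact_force: [0.8, -0.4, -0.3]
opening: 84.9
grip_force: 0.0
```

Request:
carry_out([
  [[4.0, -0.5, 0], 0, 8.5],
  [[8.0, -1.0, 0], 0, 8.5],
  [[12.0, -1.6, 0], 0, 8.5],
  [[16.0, -2.1, 0], 0, 8.5],
  [[20.0, -2.6, 0], 0, 8.5],
])

```text
time_s: 21.32
position: [528.3, 200.7, 284.5]
eef_rot: [-2.4, -2.026, 0.002]
contact_force: [1.2, 0.0, 0.4]
opening: 85.2
grip_force: 0.0
```

Request:
carry_out([
  [[4.0, -0.5, 0], 0, 8.5],
  [[8.0, -1.1, 0], 0, 8.5],
  [[12.0, -1.6, 0], 0, 8.5],
  [[14.1, -1.9, 0], 0, 8.5],
  [[14.1, -1.9, 0], 0, 8.5],
])

```text
time_s: 21.73
position: [533.6, 345.2, 284.5]
eef_rot: [-2.397, -2.03, -0.002]
contact_force: [-0.8, 0.4, 0.3]
opening: 85.0
grip_force: 0.0
```

Request:
carry_out([
  [[0, 0, 1.0], 0, 8.5],
  [[0, 0, 3.5], 0, 8.5],
  [[0, 0, 6.0], 0, 8.5],
  [[0, 0, 8.0], 0, 8.5],
  [[0, 0, 8.5], 0, 8.5],
])

```text
time_s: 22.15
position: [532.4, 338.3, 195.9]
eef_rot: [-2.402, -2.024, 0.012]
contact_force: [-0.3, -0.0, -0.3]
opening: 84.9
grip_force: 0.0
```

Request:
carry_out([
  [[0, 0, 0], 0, 8.5],
  [[0, 0, 0], 0, 8.5],
  [[0, 0, 0], 0, 7.0],
  [[0, 0, 0], 0, 6.0],
  [[0, 0, 0], 0, 5.0],
])

```text
time_s: 22.57
position: [534.5, 341.0, 201.8]
eef_rot: [2.401, 2.026, 0.003]
contact_force: [-0.2, -0.1, 0.2]
opening: 51.3
grip_force: 0.0
```

```bash
python3 go.py c c2
```

```text
t 22.5667 pos [534.5 341.  201.8] y ang -9.69 tilt 0.12 open 51.3 F [-0.2 -0.1  0.2]
c [ 0.   -0.08 -0.  ]
c2 [-47.06   7.35  -0.05]
```

Request:
carry_out([
  [[0, -0.05, 0], 0, 4.0],
  [[0, -0.05, 0], 0, 3.0],
  [[0, -0.05, 0], 0, 2.0],
  [[0, -0.05, 0], 0, 1.6],
  [[0, -0.05, 0], 0, 1.6],
])

```text
time_s: 22.98
position: [533.7, 341.2, 201.2]
eef_rot: [2.401, 2.026, 0.001]
contact_force: [-1.8, -0.2, 5.5]
opening: 26.8
grip_force: 39.2
```

Request:
carry_out([
  [[0, 0, 0], 0, 1.6],
  [[0, 0, -0.5], 0, 1.6],
  [[0, 0, -2.0], 0, 1.6],
  [[0, 0, -5.0], 0, 1.6],
  [[0, 0, -8.0], 0, 1.6],
])

```text
time_s: 23.4
position: [533.0, 340.7, 280.9]
eef_rot: [-2.401, -2.026, 0.005]
contact_force: [0.5, -0.2, -1.7]
opening: 26.7
grip_force: 39.7
```

Request:
carry_out([
  [[-1.0, 0.1, 0], 0, 1.6],
  [[-4.0, 0.6, 0], 0, 1.6],
  [[-7.5, 1.1, 0], 0, 1.6],
  [[-11.0, 1.7, 0], 0, 1.6],
  [[-14.5, 2.2, 0], 0, 1.6],
])

```text
time_s: 23.82
position: [530.3, 192.9, 281.0]
eef_rot: [2.4, 2.027, 0.0]
contact_force: [0.2, -0.5, -1.7]
opening: 26.8
grip_force: 39.7
```

Request:
carry_out([
  [[-3.5, 0.5, 0], 0, 1.6],
  [[-7.0, 1.1, 0], 0, 1.6],
  [[-10.5, 1.6, 0], 0, 1.6],
  [[-14.0, 2.2, 0], 0, 1.6],
  [[-17.5, 2.7, 0], 0, 1.6],
])

```text
time_s: 24.23
position: [527.6, 15.5, 281.0]
eef_rot: [2.401, 2.026, 0.001]
contact_force: [0.1, 0.9, -1.8]
opening: 26.9
grip_force: 39.7
```

Request:
carry_out([
  [[-3.5, 0.5, 0], 0, 1.6],
  [[-7.0, 1.1, 0], 0, 1.6],
  [[-10.5, 1.7, 0], 0, 1.6],
  [[-13.5, 2.2, 0], 0, 1.6],
  [[-15.0, 2.4, 0], 0, 1.6],
])

```text
time_s: 24.65
position: [526.1, -137.9, 281.1]
eef_rot: [2.402, 2.023, 0.0]
contact_force: [-0.4, 0.8, -2.2]
opening: 26.8
grip_force: 39.7
```

```bash
python3 go.py c2
```

```text
t 24.65 pos [ 526.1 -137.9  281.1] y ang -9.81 tilt 0.07 open 26.8 F [-0.4  0.8 -2.2]
c2 [ 0.29  0.11 -0.  ]
```

Request:
carry_out([
  [[0, 0.1, 1.0], 0, 1.6],
  [[0, 0.1, 3.5], 0, 1.6],
  [[0, 0.1, 6.0], 0, 1.6],
  [[0, 0.1, 7.5], 0, 1.6],
  [[0, 0.1, 8.0], 0, 1.6],
])

```text
time_s: 25.07
position: [526.1, -133.9, 198.0]
eef_rot: [-2.398, -2.024, 0.004]
contact_force: [-1.1, 0.1, -2.2]
opening: 26.9
grip_force: 39.7
```

Request:
carry_out([
  [[0, 0, 0], 0, 1.6],
  [[0, 0, 0.05], 0, 1.6],
  [[0, 0, 0.1], 0, 1.6],
  [[0, 0, 0.15], 0, 1.6],
  [[0, 0, 0.15], 0, 1.6],
])

```text
time_s: 25.48
position: [527.8, -134.7, 199.9]
eef_rot: [2.4, 2.025, 0.001]
contact_force: [-0.3, -0.5, -1.8]
opening: 26.6
grip_force: 39.7
```

Request:
carry_out([
  [[0, 0, 0.05], 0, 1.6],
  [[0, 0, 0.12], 0, 1.6],
  [[0, 0, 0.2], 0, 1.6],
  [[0, 0, 0.25], 0, 1.6],
  [[0, 0, 0.25], 0, 1.6],
])

```text
time_s: 25.9
position: [527.4, -134.8, 196.4]
eef_rot: [-2.401, -2.026, 0.0]
contact_force: [0.2, 0.1, -1.6]
opening: 27.0
grip_force: 39.7
```

Request:
carry_out([
  [[0, 0, 0.04], 0, 1.6],
  [[0, 0, 0.08], 0, 1.6],
  [[0, 0, 0.12], 0, 1.6],
  [[0, 0, 0.12], 0, 1.6],
  [[0, 0, 0.12], 0, 1.6],
])

```text
time_s: 26.32
position: [527.4, -134.8, 196.1]
eef_rot: [-2.401, -2.026, 0.0]
contact_force: [-3.0, 1.5, 9.4]
opening: 26.7
grip_force: 40.9
```

```bash
python3 go.py c2
```

```text
t 26.3167 pos [ 527.4 -134.8  196.1] y ang -9.68 tilt 0.0 open 26.7 F [-3.   1.5  9.4]
c2 [-0.04  0.03 -0.  ]
```

Request:
carry_out([
  [[0, 0, -0.06], 0, 1.6],
  [[0, 0, -0.06], 0, 2.8],
  [[0, 0, -0.06], 0, 3.4],
  [[0, 0, -0.06], 0, 4.4],
  [[0, 0, -0.06], 0, 6.0],
])

```text
time_s: 26.73
position: [527.5, -134.8, 195.9]
eef_rot: [2.401, 2.026, 0.0]
contact_force: [0.6, 0.2, -0.1]
opening: 54.3
grip_force: 0.0
```

Request:
carry_out([
  [[0, 0, -0.5], 0, 6.0],
  [[0, 0, -2.5], 0, 6.0],
  [[0, 0, -5.5], 0, 6.5],
  [[0, 0, -9.0], 0, 7.5],
  [[0, 0, -12.0], 0, 8.5],
])

```text
time_s: 27.15
position: [527.4, -134.7, 317.7]
eef_rot: [-2.401, -2.026, 0.0]
contact_force: [1.3, 0.5, -0.2]
opening: 84.1
grip_force: 0.0
```

Request:
carry_out([
  [[4, 0, 0], 0, 8.5],
  [[8, 0, 0], 0, 8.5],
  [[12, 0, 0], 0, 8.5],
  [[15.0, 0, 0], 0, 8.5],
  [[15.0, 0, 0], 0, 8.5],
])

```text
time_s: 27.57
position: [553.3, 17.4, 316.6]
eef_rot: [2.397, 2.03, 0.003]
contact_force: [-0.5, 0.5, -0.5]
opening: 85.0
grip_force: 0.0
```

```bash
python3 - <<'E'
from h import *
f=arm.grab_frame("side");a=f["image"][90:240,290:410,::-1];b=cv2.resize(a,None,fx=3.5,fy=3.5,interpolation=2)
f=arm.grab_frame("top");a=f["image"][165:245,335:465,::-1];c=cv2.resize(a,None,fx=2.8,fy=2.8,interpolation=2)
o=np.zeros((525,790,3),np.uint8);o[:b.shape[0],:b.shape[1]]=b;o[:c.shape[0],422:422+c.shape[1]]=c;cv2.imwrite("pics/end.png",o)
E
```

```text
(no output)
```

View pics/end.png

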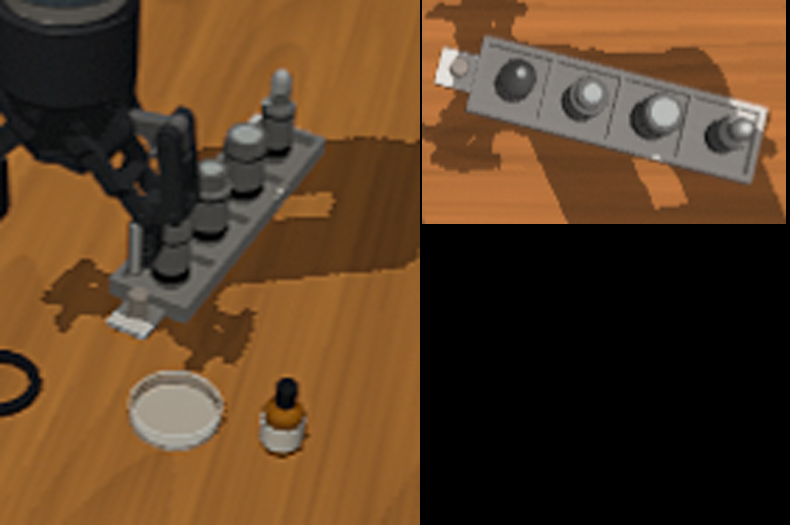

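All four stand upright, one per compartment. From the tray's stud the order is c (515,80), b (588,97), a (660,115), d (735,130), and the gripper is clear.

```bash
python3 -c "
from plant import arm
print(arm.hand_in())"
```

```text
the job is handed in; nothing more can be done
None
```

All four objectives stand upright in the tray in reverse order (c, b, a, d from the tray's stud), checked in the final pictures; the job was handed in at about 28 s, and the hand-in returned no verdict.

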